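# Clamp a laser tube in its quick-release V-mount

## Task

The laser tube lying in the V-mount is short of the mount's end plate: with a fingertip, push it along the V until its front face is fully home against the end plate. Then swing the clamp strap over the tube with the back of a finger until it meets its stop, straight across the tube, and last push the cam lever all the way down so that the strap clamps the tube. Pick up and lift nothing, leave the lever up until the strap is across, and leave the things lying around undisturbed.

Things in the scene. Friction and masses are not known exactly. Their poses are not given: they have to be found in the camera images.
- v_mount: Bright metal V-mount, fixed to the table. Origin on the table surface; x along the V groove to the end plate, z up. Base plate 10 mm thick, x -58 to +60, y -37 to +75 mm. V block x -42 to +35, y -27 to +27 mm, top at z = 33 mm; its V holds the tube's axis at y = 0, z = 36 mm. A steel pin at x = -7, y = +34 mm, top at z = 71 mm, stops the strap.
- stop_face (a point): Centre of the end plate's face against which the tube's front goes (x = +38, y = 0, z = 36 mm in the V-mount's frame; the face looks to -x). The end plate is upright, 54 mm wide, 8 mm thick, top at z = 48 mm, with a 14 mm beam hole at this point.
- laser_tube: Loose black laser tube, 30 mm diameter, 90 mm long, 0.1 to 0.2 kg, lying in the V, axis along x; origin at the middle of its axis. It starts 14 to 24 mm short of the end plate; its rear end sticks out of the V block (still by 10 mm when home). It slides along the V with 1 to 3 N.
- tube_rear (a point): Centre of the tube's flat rear face (the end away from the end plate), where it is pushed. The small steel socket there, 11 mm across, stands out 2.5 mm but offers no contact.
- tube_front (a point): Centre of the tube's front face (the end that goes against the end plate).
- clamp_swing (a joint): Angle of the clamp strap about the vertical post, rad. 0: straight across the tube at its stop, pointing along the V-mount's -y; grows counter-clockwise from above as it opens: at 1.57 it points along the V-mount's +x. Range 0 to 2.0, starts at 1.25 to 1.75. Stays where left; needs about 1 N at the nose. The cam lever turns with it and points away from the nose.
- post_axis (a point): Point on the vertical axis about which the strap swings (x = +5, y = +52 mm in the V-mount's frame), 71 mm above the table, the height of the strap bar's middle.
- strap_nose (a point): Middle of the strap's round nose, 52 mm from the post axis. The dark strap is a level bar 16 mm wide (nose 21 mm), z = 66 to 76 mm while the lever is up. On the nose stand a steel nut (16 mm across, to z = 82 mm) and a threaded spindle (10 mm thick, to z = 94 mm); below it the rubber-tipped plunger (15 mm across), tip at z = 54 mm, 3 mm above the tube.
- clamp_pad: The sprung rubber-tipped plunger under the strap's nose (5 N/mm). It presses on the tube with about 8 to 12 N when the cam lever is fully down. Its origin lies on the post axis near the table, not at the plunger.
- cam_lever (a joint): Angle of the cam lever, rad. 0: up, handle 0.80 rad above level; 0.80: fully down, handle level, at its hard stop. Starts at 0 to 0.12. Stiff with friction (about 4 to 6 N at the tip), stays where it is left; each 0.1 rad lowers the strap 0.7 mm.
- lever_pivot (a point): Pin of the cam lever, on the post axis, 87 mm above the table.
- lever_tip (a point): Middle line of the cam lever's black paddle, 60 mm from the pivot. The paddle is 18 mm wide, 8 mm thick and runs from 39 to 65 mm from the pivot. Up, this point is about 130 mm above the table, down about 87 mm, with only the base plate and table under it.
- power_head: Bystander, to be left alone: black optical power sensor head, an upright disc 60 mm across, 24 mm thick and 80 mm tall; origin under its middle
- lens_case: Bystander, to be left alone: white round lens case lying flat, 57 mm across, 20 mm tall; origin under its middle
- fork_a: Bystander, to be left alone: black slotted clamping fork lying flat, 78x32x13 mm; origin under its middle
- iris_ring: Bystander, to be left alone: black iris diaphragm in a foot, upright, 14x43x42 mm; origin under its middle
Things that resemble listed ones, but are neither listed nor needed, are in the scene too. Several things have the shape of the v_mount; the one meant has the colours described above.

How it is judged:
On the way, in this order (a step that is already met when the one before it is completed fails the run):
1. the tube is home against the end plate (within 2.5 mm), the strap still open and the lever up (x of tube_front in the frame of v_mount above 0.0355 m and value of joint clamp_swing above 0.6 rad and value of joint cam_lever below 0.35 rad), for 0.2 s.
2. the strap is across the tube at its stop (within 0.1 rad), the lever still up (x of tube_front in the frame of v_mount above 0.0355 m and value of joint clamp_swing below 0.1 rad and value of joint cam_lever below 0.35 rad), for 0.2 s.
3. the cam lever is fully down and the plunger presses on the tube (x of tube_front in the frame of v_mount above 0.0355 m and value of joint clamp_swing below 0.1 rad and value of joint cam_lever above 0.7 rad and contact force between clamp_pad and laser_tube above 4 N), for 0.2 s.
At the end, for the whole second after the job is handed in: The tube lies in the V (axis within 3 mm in height and 0.06 rad) with its front face within 2.5 mm of the end plate, the strap is across it within 0.1 rad of its stop, the cam lever is down (above 0.7 rad of 0.8), the plunger presses on the tube with more than 4 N, and the tube is at rest (all of step 3 and linear speed of laser_tube below 0.01 m/s and z of laser_tube in the frame of v_mount between 0.033 and 0.039 m and angle between the x axis of laser_tube and the x axis of v_mount, either way round below 0.06 rad); the robot touches nothing.
It fails at once if the tube is lifted out of the V (z of laser_tube in the frame of v_mount above 0.046 m or z of laser_tube in the frame of v_mount below 0.026 m).
It fails at once if the cam lever is pushed down before the strap is across (value of joint cam_lever above 0.4 rad and value of joint clamp_swing above 0.2 rad).
It fails at once if the arm or the body of the hand, rather than the fingers, pushes the tube or the mount and its clamp (contact force between the arm and laser_tube above 3 N or contact force between the arm and v_mount above 3 N).
It fails at once if a bystander is disturbed (moved more than 15 mm) (distance of any of power_head, lens_case, fork_a, iris_ring from where it was at the start of the episode above 0.015 m).
It also fails if it takes over 64 s, if anything falls off the work surface, if the arm or the gripper's body presses on something with over 40 N, if the wrist force passes 120 N, or if a joint passes its speed limit or range.

## Robot

A 6-joint arm with a two-finger parallel gripper is mounted at the origin on a cart in front of the work surface, level with it; the furniture and walls round the work are solid. World frame = base frame: x ahead of the robot, y to its left, z up, the work surface at z = 0. Lengths are in m, angles in rad, forces in N, time in s.
With the tool pointing down it reaches from about 0.35 to 0.975 m from the base axis. Payload 4.9 kg.
Tool frame: the origin (TCP) lies on the centre line of the jaws, within the pads' length; the fingertips stand 14 mm ahead of it and the grasp point (between the pads) lies 5 mm behind it (nose_length is the distance from the TCP to the fingertips, in m); y points along the fingers, x is the direction in which the jaws open and shut, and the axes are right-handed (so a half turn about y gives the same grasp; the last joint's range is limited). The gripper opens to 85 mm and grips with 20 to 120 N. Pads are 22 mm wide; open, the fingers measure 114 mm over their backs; the gripper's body (76 mm by 85 mm) begins 54 mm behind the grasp point. The pads swing forward as they close: fully open they stand 13 mm farther back than shut.
Start: joints at [-1.232, 0.053, 1.613, -0, 1.476, -0.119], TCP at [0.276, -0.561, 0.245] pointing down, gripper open.
Joint ranges: [-3.01, 3.01], [-1.01, 2.22], [0.06, 2.58], [-1.02, 4.17], [0.09, 2.62], [-3.14, 3.14]. Speed limits (rad/s): [2.57, 2.57, 3.14, 3.14, 3.14, 3.14].

## Interface

Orientations are given as a rotation vector (axis times angle).
In Python, from station import get_obs, get_image, finish_job, nose_length gives the robot as it stands.
- The arm moves only by the tool send_rows, never from a script. Its argument "deltas" is a list of rows, each a list of 7 numbers: the gripper's target within -1 to 1 (fully open at 1, half-way at 0, shut at -1), then the shift along the tool's x, y, z in m, then the turn, a rotation vector about the tool's x, y, z in degrees. In form: [[hand, tx, ty, tz, wx, wy, wz], ...]. A call has exactly 10 rows; each row is the pose to reach, as a shift and turn from the pose commanded when the call began, along the tool's axes at that moment; what a row does not reach only later rows make up. A row lasts 1/8 s, in which the tool goes at most 62.5 mm and 10.7 degrees, less where a joint would pass 70% of its speed; a pose out of reach is approached as far as the arm can. A call with a gripper value outside its range is refused whole. The fingers move at their own pace and stop on an object; "newtons" is the grip in N (left out, the last holds). Time passes only in rows, so rows that repeat a pose let the fingers close, or fill a call up. It gives the time, the measured TCP pose, the force and the opening at its end, in the units of the state.
- get_obs(): the state, without advancing time (a new reading comes with each control period).
- get_image(name): name is "scene" or "top" or "wrist"; returns a dict with "frame" (384x512x3 uint8, red, green, blue), "mtx" (3x3 intrinsics, pixels), "rvec" (rotation vector, rad) and "tvec" (3), from world to camera coordinates, as OpenCV has them. Camera axes: x right, y down, z forward; pixel columns grow to the right and rows downward; lengths in m; the calibration is good to about 2 mm. A picture is of the moment at which its call begins. There is no depth.
- finish_job(): hands the job in, once; it reports no verdict.
The state is a dict: "t": time; "q": joint angles; "dq": joint speeds; "effort": joint torques, N m; "tool_pos": TCP position; "tool_rot": TCP orientation; "contact_force": force on the tool from outside, world axes, zero at the start; "wrist_torque": the same for the moment, N m; "opening": finger opening in m.
Only numpy, scipy, OpenCV 4.12 (cv2) and the standard library are available. Lean on these libraries where they do the work, as an engineer would, in place of code of your own. Each camera call takes 0.05 s, during which the arm holds its last target.

## Working session

There is one attempt and no reset: what is moved stays moved. The work goes in short steps, Python scripts to look and compute and a tool call to move; the robot and the scene stay as the last step left them, time stands still between calls to the robot, and variables do not carry over. Pictures are saved under pics/ and viewed, and the job is handed in when it is done.

Besides the shell and the picture viewer there is one more tool, called as name(argument=value, ...) on one line, values as JSON. send_rows: Moves the arm, as the interface text tells. Its arguments: {"type":"object","properties":{"deltas":{"type":"array"},"newtons":{"type":"number"}},"required":["deltas"]}

```bash
mkdir -p pics; ls; python3 - <<'E'
from station import *
import cv2
o=get_obs(); print(o, nose_length if not callable(nose_length) else nose_length())
for n in ("scene","top","wrist"):
    d=get_image(n); cv2.imwrite(f"pics/{n}0.png",d["frame"][:,:,::-1]); print(n,d["mtx"].tolist(),d["rvec"],d["tvec"])
E
```

```text
pics
{'t': 0.0, 'q': array([-1.23196768e+00,  5.33656032e-02,  1.61430847e+00, -3.47810829e-05,
        1.47600869e+00, -1.19005619e-01]), 'dq': array([-1.33443617e-03, -2.28663782e-04, -7.80399526e-04, -2.94681738e-03,
        9.14676111e-05, -3.94079325e-04]), 'effort': array([ 8.99752176e-04, -3.93669105e+01, -3.70182252e+01, -2.25195248e-05,
        7.08070263e-03, -2.17411156e-06]), 'tool_pos': array([ 0.27604083, -0.56006435,  0.24404893]), 'tool_rot': array([-1.39036631,  0.86689196, -0.86418363]), 'contact_force': array([-0.07139049, -0.11496997, -0.50962766]), 'wrist_torque': array([-0.00639961,  0.01445235,  0.01665887]), 'opening': 0.08537350179367575} 0.014
scene [[472.27464158589225, 0.0, 255.9322332285656], [0.0, 472.27464158589225, 189.23698567064002], [0.0, 0.0, 1.0]] [ 2.15728229 -1.05632758  0.44277557] [-0.57315662  0.23116643  1.31800249]
top [[348.9095680869087, 0.0, 250.8750606996266], [0.0, 348.9095680869087, 190.11109053414464], [0.0, 0.0, 1.0]] [ 2.13480582 -2.14429875  0.11841964] [-0.31370107  0.53681598  0.94330994]
wrist [[299.6504161018396, 0.0, 259.8682457690745], [0.0, 299.6504161018396, 187.9659364524619], [0.0, 0.0, 1.0]] [-2.46918798  1.5352585   0.20986424] [-0.62363912 -0.03415089  0.37920561]
```

View pics/scene0.png

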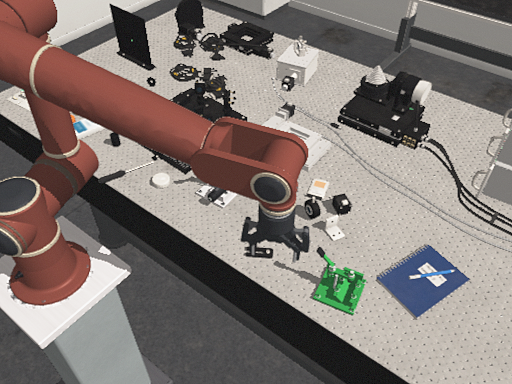

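View pics/top0.png

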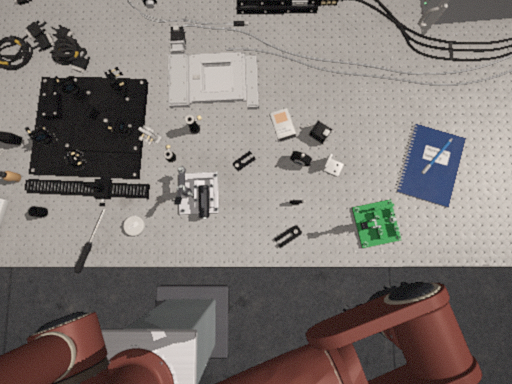

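View pics/wrist0.png

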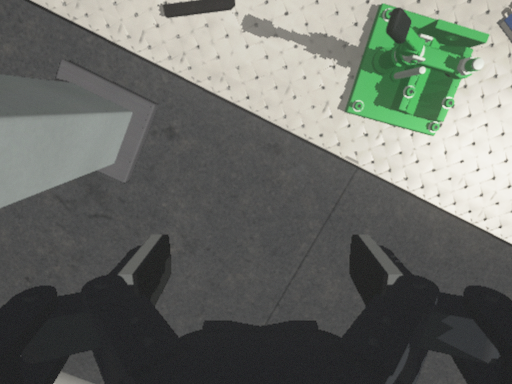

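```bash
python3 - <<'E'
from scipy.spatial.transform import Rotation as R
print(R.from_rotvec([-1.39036631,  0.86689196, -0.86418363]).as_matrix().round(3))
import cv2
for n,(x0,y0,x1,y1) in {"top":(150,130,330,265),"scene":(200,120,380,255)}.items():
    a=cv2.imread(f"pics/{n}0.png")[y0:y1,x0:x1]; cv2.imwrite(f"pics/{n}0z.png",cv2.resize(a,None,fx=4.4,fy=4.4,interpolation=cv2.INTER_CUBIC))
E
```

```text
[[ 0.442 -0.001  0.897]
 [-0.897  0.002  0.442]
 [-0.002 -1.     0.   ]]
```

View pics/top0z.png

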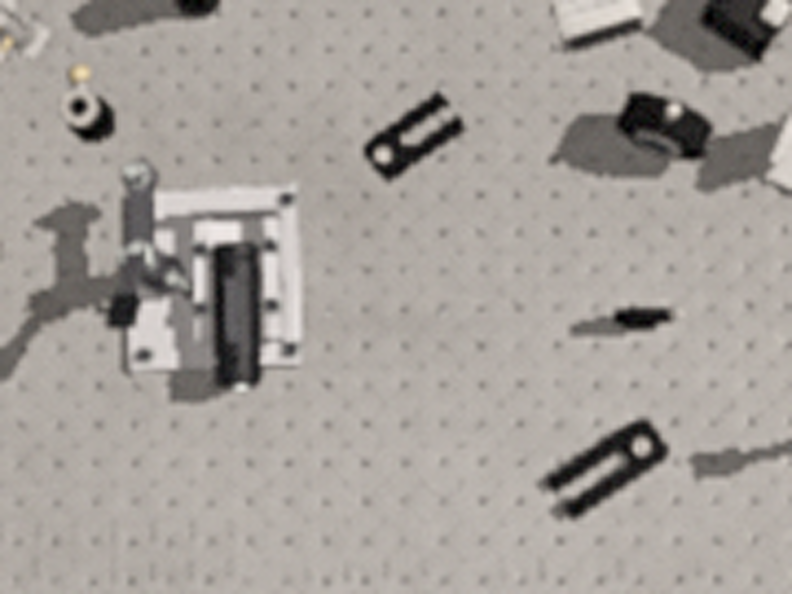

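View pics/scene0z.png

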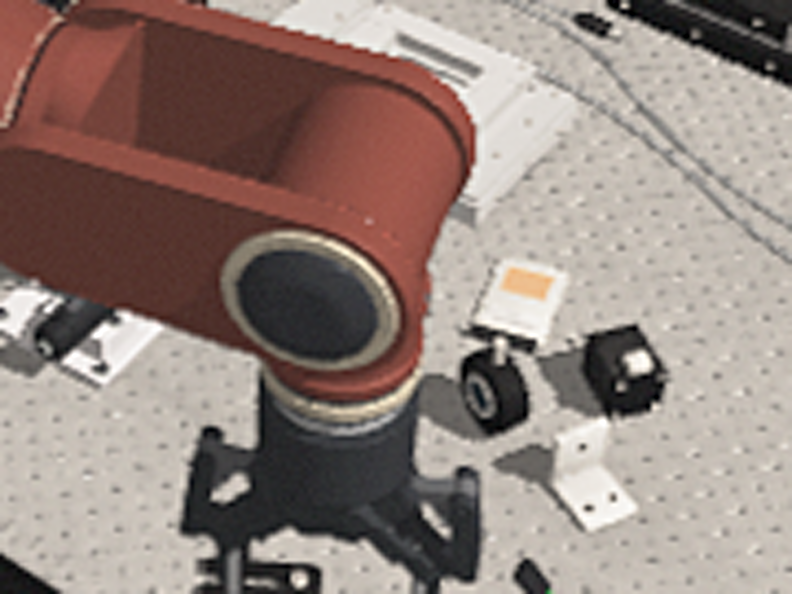

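```bash
cat > h.py <<'E'
import numpy as np, cv2
from scipy.spatial.transform import Rotation as R
from station import *
def ray(d,u,v):
    Rm,_=cv2.Rodrigues(np.array(d["rvec"])); t=np.array(d["tvec"]).ravel()
    p=cv2.undistortPoints(np.array([[[u,v]]],float),np.array(d["mtx"]),None)[0,0]
    return -Rm.T@t, Rm.T@np.array([p[0],p[1],1])
def onz(d,u,v,z):
    c,r=ray(d,u,v); return c+r*(z-c[2])/r[2]
def proj(d,P):
    return cv2.projectPoints(np.array(P,float).reshape(-1,3),np.array(d["rvec"]),np.array(d["tvec"]),np.array(d["mtx"]),None)[0].reshape(-1,2)
def tri(a,ua,b,ub):
    c1,r1=ray(a,*ua);c2,r2=ray(b,*ub)
    s=np.linalg.lstsq(np.c_[r1,-r2],c2-c1,rcond=None)[0]
    p,q=c1+r1*s[0],c2+r2*s[1]; return (p+q)/2,np.linalg.norm(p-q)
E
python3 - <<'E'
from h import *
d=get_image("top")
for uv in [(200,195),(185,173),(219,214),(302,158),(134,226),(244,160),(288,236),(240,265)]: print(uv,onz(d,*uv,0.0).round(3))
print(get_image("scene")["tvec"], ray(d,250,190)[0], ray(get_image("scene"),250,190)[0])
E
```

```text
(200, 195) [ 0.526 -0.168  0.   ]
(185, 173) [ 0.592 -0.123  0.   ]
(219, 214) [ 0.471 -0.224  0.   ]
(302, 158) [ 0.633 -0.465  0.   ]
(134, 226) [0.438 0.021 0.   ]
(244, 160) [ 0.629 -0.295  0.   ]
(288, 236) [ 0.408 -0.42   0.   ]
(240, 265) [ 0.328 -0.284 -0.   ]
[-0.57315662  0.23116643  1.31800249] [ 0.40354297 -0.3401101   0.99894524] [-0.25980795 -0.91948218  1.0982392 ]
```

```bash
python3 - <<'E'
from h import *
d=get_image("top")
c=lambda a,b:(150+a/4.4-.4,130+b/4.4-.4)
TR,BR,BL=[onz(d,*c(*p),0.01)[:2] for p in [(297,187),(299,367),(128,370)]]
print(TR,BR,BL,np.linalg.norm(TR-BR),np.linalg.norm(BL-BR))
ax=(TR-BR)/np.linalg.norm(TR-BR); ay=(BL-BR)/np.linalg.norm(BL-BR); print("yaw",np.degrees([np.arctan2(ax[1],ax[0]),np.arctan2(-ay[0],ay[1])]))
yaw=np.mean([np.arctan2(ax[1],ax[0]),np.arctan2(-ay[0],ay[1])])
M=np.array([[np.cos(yaw),-np.sin(yaw)],[np.sin(yaw),np.cos(yaw)]])
o=np.mean([TR-M@[.06,-.037],BR-M@[-.058,-.037],BL-M@[-.058,.075]],axis=0); print("origin",o)
nose=onz(d,*c(138,175),.094)[:2]; print("nose",M.T@(nose-o))
post=onz(d,*c(141,255),.09)[:2]; print("post~",M.T@(post-o))
print("rear",M.T@(onz(d,*c(238,380),.04)[:2]-o),"front",M.T@(onz(d,*c(235,243),.051)[:2]-o), "lever",M.T@(onz(d,*c(123,310),.13)[:2]-o))
print("posts",onz(d,170,158,0),onz(d,194,131,0))
E
```

```text
[ 0.59159756 -0.21805978] [ 0.47336437 -0.22058367] [ 0.47191934 -0.10952934] 0.11826012954728772 0.11106372164306788
yaw [1.22288802 0.74548393]
origin [ 0.5309634  -0.18273692]
nose [0.05359879 0.04962922]
post~ [0.00539041 0.04836325]
rear [-0.06773726 -0.00207519] front [ 0.0174131  -0.00207863] lever [-0.03214036  0.04953662]
posts [ 0.63674892 -0.07730055  0.        ] [ 0.71815595 -0.1467047   0.        ]
```

send_rows(deltas=[[-1, -0.033, 0, 0.036, 0, 3, 0], [-1, -0.066, 0, 0.073, 0, 6, 0], [-1, -0.099, 0, 0.109, 0, 9, 0], [-1, -0.132, 0, 0.146, 0, 12, 0], [-1, -0.165, 0, 0.182, 0, 15, 0], [-1, -0.198, 0, 0.219, 0, 18, 0], [-1, -0.232, 0, 0.255, 0, 21, 0], [-1, -0.265, 0, 0.292, 0, 25.2, 0], [-1, -0.265, 0, 0.292, 0, 25.2, 0], [-1, -0.265, 0, 0.292, 0, 25.2, 0]])

```text
t: 1.6
tool_pos: [0.421, -0.1941, 0.2454]
tool_rot: [-1.218, 1.195, -1.196]
contact_force: [1.1, 0.5, 0.6]
opening: -0.0
```

```bash
python3 - <<'E'
from h import *
o=get_obs(); print(o["t"],o["tool_pos"],R.from_rotvec(o["tool_rot"]).as_matrix().round(3).tolist(),o["opening"],o["q"].round(2))
for n in ("scene","wrist"):
    d=get_image(n); f=d["frame"][:,:,::-1]; np.save(f"{n}1.npy",d,allow_pickle=True)
    if n=="scene": f=cv2.resize(f[120:255,150:330],None,fx=4.4,fy=4.4,interpolation=cv2.INTER_CUBIC)
    else: f=cv2.resize(f,None,fx=1.55,fy=1.55,interpolation=cv2.INTER_CUBIC)
    cv2.imwrite(f"pics/{n}1.png",f)
    print(n,ray(d,256,192))
E
```

```text
1.6 [ 0.42098569 -0.1940787   0.24542037] [[0.019, 0.0, 1.0], [-1.0, -0.001, 0.019], [0.001, -1.0, -0.0]] -2.4898791252111047e-05 [-0.59 -0.35  1.97 -0.    1.52  0.96]
scene (array([-0.25980795, -0.91948218,  1.0982392 ]), array([ 0.55780635,  0.42731977, -0.71153646]))
wrist (array([ 0.48831409, -0.19285761,  0.37452182]), array([-0.27866237,  0.00791905, -0.96053759]))
```

View pics/scene1.png

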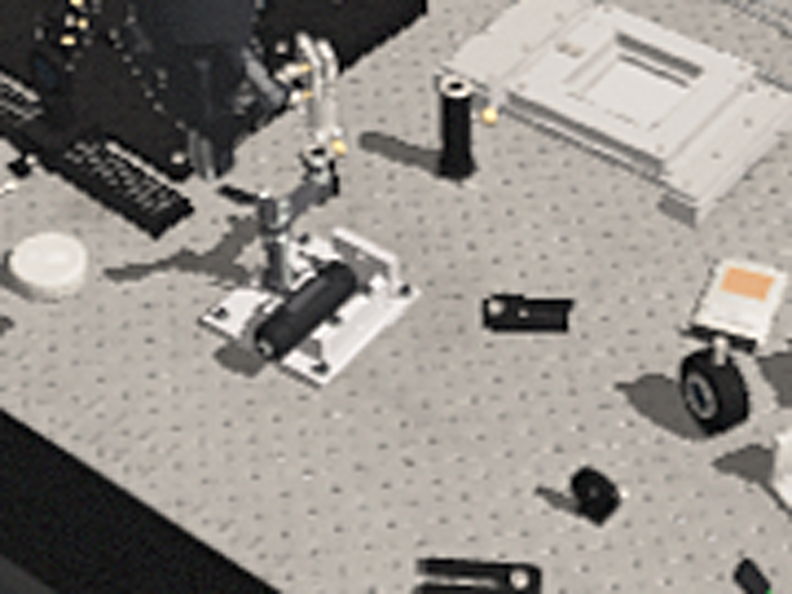

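View pics/wrist1.png

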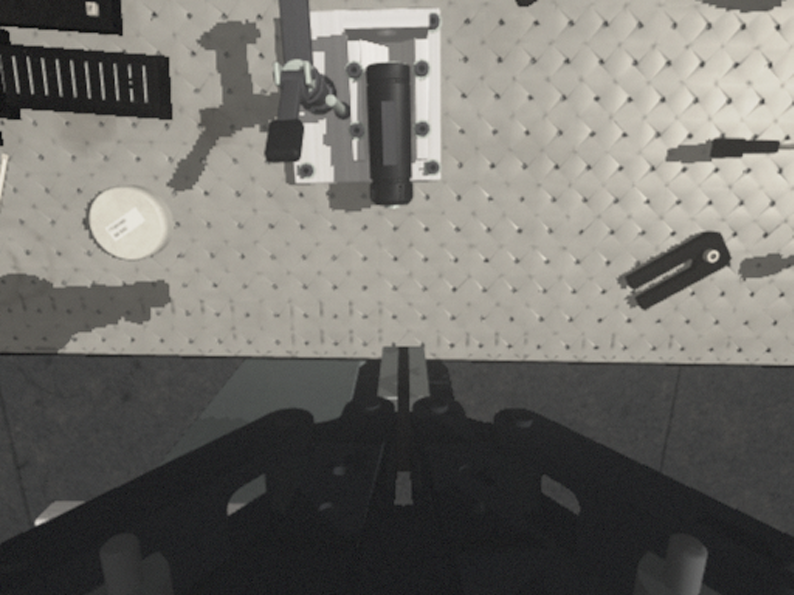

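```bash
python3 - <<'E'
from h import *
d=np.load("wrist1.npy",allow_pickle=True).item()
c=lambda a,b:((a+.5)/1.55-.5,(b+.5)/1.55-.5)
TR,BR,BL=[onz(d,*c(*p),0.01)[:2] for p in [(440,10),(441,181),(296,183)]]
print(TR,BR,BL,np.linalg.norm(TR-BR),np.linalg.norm(BL-BR))
ax=(TR-BR); ay=(BL-BR); ys=[np.arctan2(ax[1],ax[0]),np.arctan2(-ay[0],ay[1])];print(np.degrees(ys)); yaw=np.mean(ys)
M=np.array([[np.cos(yaw),-np.sin(yaw)],[np.sin(yaw),np.cos(yaw)]])
o=np.mean([TR-M@[.06,-.037],BR-M@[-.058,-.037],BL-M@[-.058,.075]],axis=0); print("origin",o)
m=lambda uv,z:M.T@(onz(d,*c(*uv),z)[:2]-o)
print("front",m((389,64),.045),"rear",m((391,206),.036))
for uv in [(267,158),(299,160),(283,159)]: print("lev",[m(uv,z).round(4) for z in (.120,.127,.134)])
for uv in [(276,121),(304,122)]: print("levroot",[m(uv,z).round(4) for z in (.110,.115,.12)])
for uv in [(279,0),(307,0)]: print("strap",m(uv,.076))
t=get_image("top")
k=lambda a,b:(150+a/4.4-.4,130+b/4.4-.4)
print(tri(d,c(283,150),t,k(123,318)))
E
```

```text
[ 0.5921364 -0.2168022] [ 0.47610189 -0.22207449] [ 0.47264872 -0.11125653] 0.11615423027523158 0.11087174906495499
[2.60157163 1.78479901]
origin [ 0.53229475 -0.18299647]
front [ 0.01818338 -0.00034883] rear [-0.07346939  0.00109597]
lev [array([-0.04  ,  0.0634]), array([-0.0401,  0.0614]), array([-0.0402,  0.0595])]
lev [array([-0.0413,  0.0466]), array([-0.0414,  0.0451]), array([-0.0415,  0.0436])]
lev [array([-0.0406,  0.055 ]), array([-0.0407,  0.0533]), array([-0.0408,  0.0515])]
levroot [array([-0.0208,  0.0595]), array([-0.0213,  0.0582]), array([-0.0217,  0.057 ])]
levroot [array([-0.0216,  0.0445]), array([-0.0221,  0.0435]), array([-0.0225,  0.0425])]
strap [0.04681809 0.06047248]
strap [0.04649126 0.04456155]
(array([ 0.49388557, -0.13216668,  0.12624182]), np.float64(0.0016079417042864854))
```

send_rows(deltas=[[-1, 0.001, 0.035, 0.001, 0, 0, 5], [-1, 0.001, 0.075, 0.001, 0, 0, 10], [-1, 0.001, 0.115, 0.001, 0, 0, 15], [-1, 0.001, 0.15, 0.001, 0, 0, 15], [-1, 0.001, 0.18, 0.001, 0, 0, 15], [-1, 0.001, 0.195, 0.001, 0, 0, 15], [-1, 0.001, 0.204, 0.001, 0, 0, 15], [-1, 0.001, 0.204, 0.001, 0, 0, 15], [-1, 0.001, 0.204, 0.001, 0, 0, 15], [-1, 0.001, 0.204, 0.001, 0, 0, 15]])

```text
t: 3.0
tool_pos: [0.4227, -0.1953, 0.0423]
tool_rot: [-1.025, 1.309, -1.002]
contact_force: [0.5, 0.2, 0.4]
opening: 0.0003
```

```bash
cat > look.py <<'E'
import sys
from h import *
tag=sys.argv[1]
o=get_obs(); print(round(o["t"],2),o["tool_pos"].round(4),R.from_rotvec(o["tool_rot"]).as_matrix().round(3).tolist(),o["contact_force"].round(1),o["q"].round(2))
for a in sys.argv[2:]:
    n,x0,y0,x1,y1=a.split(","); x0,y0,x1,y1=map(int,(x0,y0,x1,y1))
    d=get_image(n); np.save(f"{n}_{tag}.npy",d,allow_pickle=True)
    s=min(800/(x1-x0),600/(y1-y0))
    cv2.imwrite(f"pics/{n}_{tag}.png",cv2.resize(d["frame"][y0:y1,x0:x1,::-1],None,fx=s,fy=s,interpolation=cv2.INTER_CUBIC)); print(n,"scale",s)
E
python3 look.py 2 scene,150,130,310,250 wrist,0,0,512,384
```

```text
3.0 [ 0.4227 -0.1953  0.0423] [[0.018, -0.003, 1.0], [-0.966, 0.258, 0.018], [-0.258, -0.966, 0.002]] [0.5 0.2 0.4] [-0.71 -0.01  2.06  0.2   1.27  0.77]
scene scale 5.0
wrist scale 1.5625
```

View pics/scene_2.png

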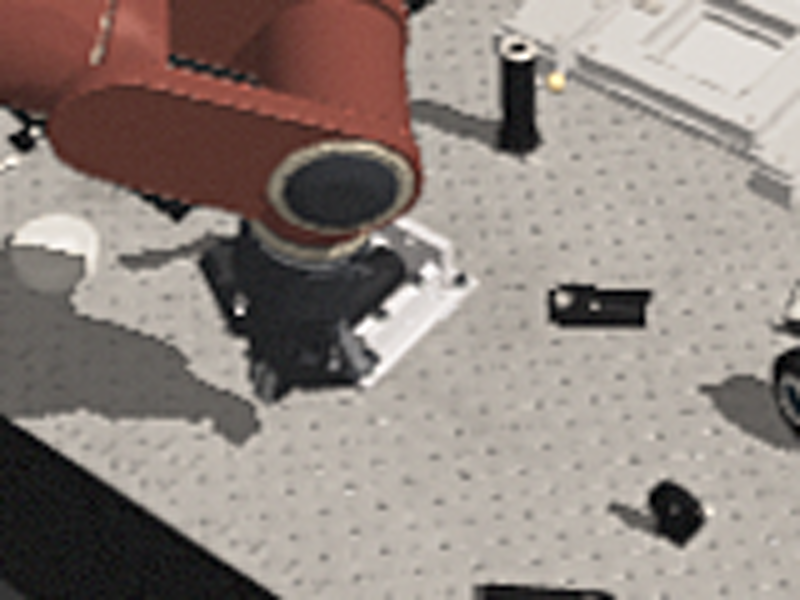

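View pics/wrist_2.png

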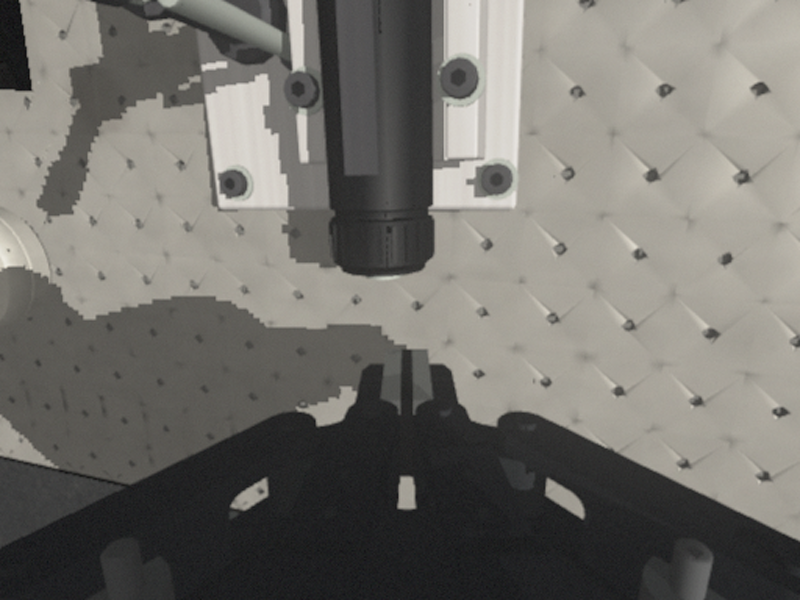

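send_rows(deltas=[[-1, 0, 0, 0.01, 0, 0, 0], [-1, 0, 0, 0.02, 0, 0, 0], [-1, 0, 0, 0.025, 0, 0, 0], [-1, 0, 0, 0.028, 0, 0, 0], [-1, 0, 0, 0.031, 0, 0, 0], [-1, 0, 0, 0.034, 0, 0, 0], [-1, 0, 0, 0.037, 0, 0, 0], [-1, 0, 0, 0.039, 0, 0, 0], [-1, 0, 0, 0.041, 0, 0, 0], [-1, 0, 0, 0.041, 0, 0, 0]])

```text
t: 4.35
tool_pos: [0.4633, -0.1939, 0.0413]
tool_rot: [-1.024, 1.31, -1.001]
contact_force: [-2.2, 1.2, 1.4]
opening: 0.0003
```

```bash
python3 look.py 3 wrist,0,0,512,384
```

```text
4.35 [ 0.4633 -0.1939  0.0413] [[0.017, -0.004, 1.0], [-0.966, 0.259, 0.018], [-0.259, -0.966, 0.0]] [-2.2  1.2  1.4] [-0.65  0.07  1.98  0.21  1.26  0.82]
wrist scale 1.5625
```

View pics/wrist_3.png

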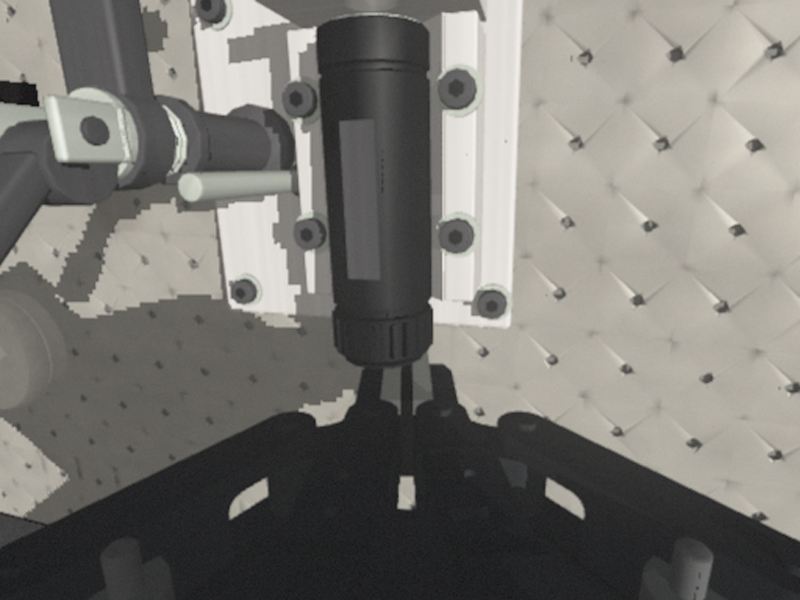

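send_rows(deltas=[[-1, 0, 0, 0.001, 0, 0, 0], [-1, 0, 0, 0.002, 0, 0, 0], [-1, 0, 0, 0.003, 0, 0, 0], [-1, 0, 0, 0.004, 0, 0, 0], [-1, 0, 0, 0.005, 0, 0, 0], [-1, 0, 0, 0.006, 0, 0, 0], [-1, 0, 0, 0.006, 0, 0, 0], [-1, 0, 0, 0.006, 0, 0, 0], [-1, 0, 0, 0.006, 0, 0, 0], [-1, 0, 0, 0.006, 0, 0, 0]])

```text
t: 5.65
tool_pos: [0.4692, -0.1941, 0.0414]
tool_rot: [-1.024, 1.31, -1.001]
contact_force: [-1.2, 1.3, 1.0]
opening: 0.0
```

send_rows(deltas=[[-1, 0, 0, 0.001, 0, 0, 0], [-1, 0, 0, 0.002, 0, 0, 0], [-1, 0, 0, 0.003, 0, 0, 0], [-1, 0, 0, 0.003, 0, 0, 0], [-1, 0, 0, 0.004, 0, 0, 0], [-1, 0, 0, 0.004, 0, 0, 0], [-1, 0, 0, 0.004, 0, 0, 0], [-1, 0, 0, 0.004, 0, 0, 0], [-1, 0, 0, 0.004, 0, 0, 0], [-1, 0, 0, 0.004, 0, 0, 0]])

```text
t: 6.9
tool_pos: [0.4702, -0.1939, 0.0411]
tool_rot: [-1.03, 1.316, -0.995]
contact_force: [-14.5, -0.5, 8.0]
opening: -0.0002
```

```bash
python3 look.py 4 wrist,0,0,512,384
```

```text
6.9 [ 0.4702 -0.1939  0.0411] [[0.018, -0.013, 1.0], [-0.965, 0.26, 0.02], [-0.26, -0.966, -0.008]] [-14.5  -0.5   8. ] [-0.64  0.09  1.96  0.21  1.27  0.83]
wrist scale 1.5625
```

View pics/wrist_4.png

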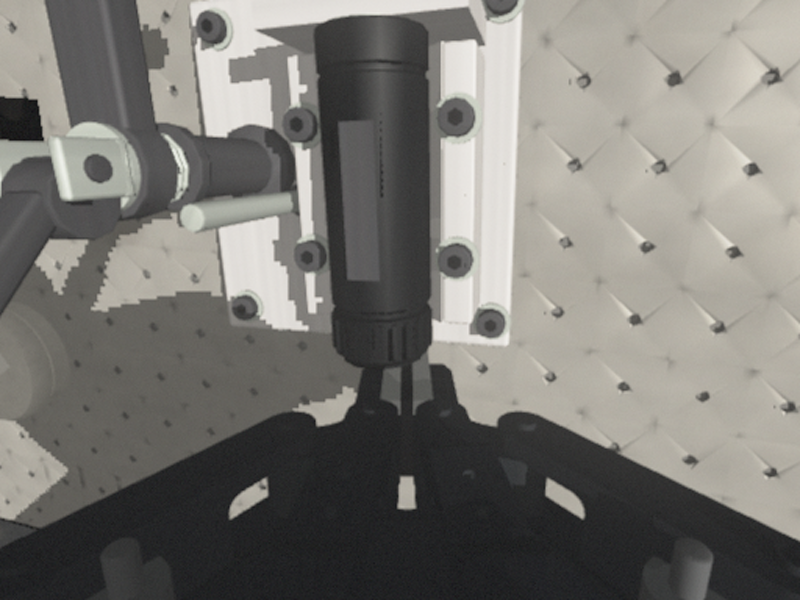

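```bash
python3 - <<'E'
from h import *
t=get_image("top"); s=np.load("scene1.npy",allow_pickle=True).item()
k=lambda a,b:(150+(a+.5)/4.4-.5,120+(b+.5)/4.4-.5)
kt=lambda a,b:(150+(a+.5)/4.4-.5,130+(b+.5)/4.4-.5)
for name,a,b in [("blackpost",(455,85),(82,108)),("goldscrew",(338,147),(80,73)),("goldscrew2",(490,115),(80,73))]:
    print(name,tri(s,k(*a),t,kt(*b)))
f=t["frame"][110:230,130:290,::-1]; cv2.imwrite("pics/top5.png",cv2.resize(f,None,fx=5,fy=5,interpolation=cv2.INTER_CUBIC))
f=s["frame"][110:210,150:283,::-1]; cv2.imwrite("pics/scene5.png",cv2.resize(f,None,fx=6,fy=6,interpolation=cv2.INTER_CUBIC))
E
```

```text
blackpost (array([ 0.63763548, -0.15574705,  0.15378039]), np.float64(0.1005152821675002))
goldscrew (array([ 0.66598642, -0.07820425,  0.02747178]), np.float64(0.002769178509367693))
goldscrew2 (array([ 0.67699942, -0.14711527,  0.09754151]), np.float64(0.11868549432526868))
```

View pics/top5.png

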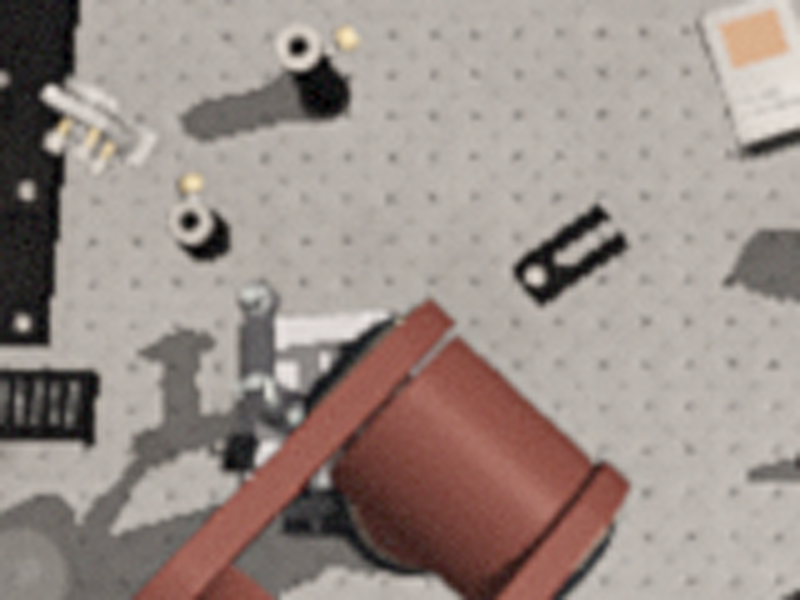

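View pics/scene5.png

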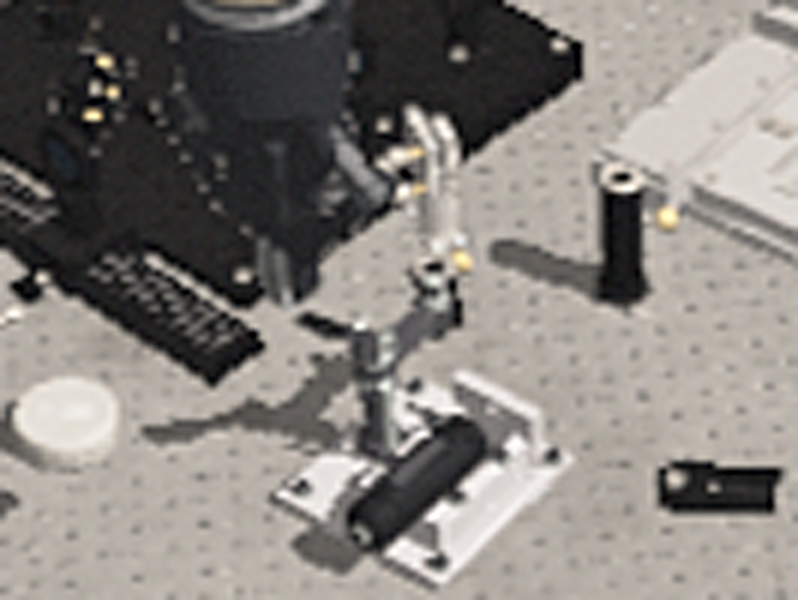

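send_rows(deltas=[[-1, 0, 0, -0.012, 0, 0, 0], [-1, 0, 0, -0.025, 0, 0, 0], [-1, 0, 0, -0.035, 0, 0, 0], [-1, -0.008, -0.03, -0.04, 0, 0, 0], [-1, -0.018, -0.068, -0.04, 0, 0, 0], [-1, -0.029, -0.106, -0.04, 0, 0, -5], [-1, -0.039, -0.145, -0.04, 0, 0, -10], [-1, -0.047, -0.174, -0.04, 0, 0, -15], [-1, -0.047, -0.174, -0.04, 0, 0, -15], [-1, -0.047, -0.174, -0.04, 0, 0, -15]])

```text
t: 8.25
tool_pos: [0.4325, -0.194, 0.2205]
tool_rot: [-1.217, 1.197, -1.195]
contact_force: [0.1, 0.2, 0.2]
opening: -0.0002
```

```bash
cat > plan.py <<'E'
from h import *
YAW=np.radians(1.3); O=np.array([.5316,-.183,0]); RM=R.from_euler('z',YAW)
def m2w(p): return RM.apply(p)+O
def w2m(p): return RM.inv().apply(np.array(p)-O)
def rot(xdir_deg,tilt_deg):
    """tool x horizontal dir (deg in mount frame), y down; tilt: body leans away from tool x"""
    a=np.radians(xdir_deg); x=np.array([np.cos(a),np.sin(a),0]); y=np.array([0,0,-1.]); z=np.cross(x,y)
    r=R.from_matrix(np.c_[x,y,z])
    return RM*r*R.from_rotvec([0,0,-np.radians(tilt_deg)])  # check sign by print
def delta(tip_m,r,o):
    p=m2w(tip_m)-r.apply([0,.014,0]); r0=R.from_rotvec(o["tool_rot"])
    return np.r_[r0.inv().apply(p-o["tool_pos"]).round(3),np.degrees((r0.inv()*r).as_rotvec()).round(1)]
E
python3 look.py 6 wrist,0,0,512,384; python3 - <<'E'
from plan import *
o=get_obs(); r=rot(-90,10); print(r.as_matrix().round(3))
print(w2m(o["tool_pos"]))
for z in (.18,.062): print(delta([.047,.087,z],r,o))
E
```

```text
8.25 [ 0.4325 -0.194   0.2205] [[0.018, -0.001, 1.0], [-1.0, 0.001, 0.018], [-0.001, -1.0, -0.001]] [0.1 0.2 0.2] [-0.58 -0.3   1.98  0.    1.47  0.97]
wrist scale 1.5625
[[ 0.022  0.004  1.   ]
 [-0.985 -0.174  0.023]
 [ 0.174 -0.985  0.   ]]
[-0.09960644 -0.00880615  0.2197328 ]
[ -0.099   0.026   0.146   0.2    -0.3   -10.1  ]
[ -0.099   0.144   0.146   0.2    -0.3   -10.1  ]
```

View pics/wrist_6.png

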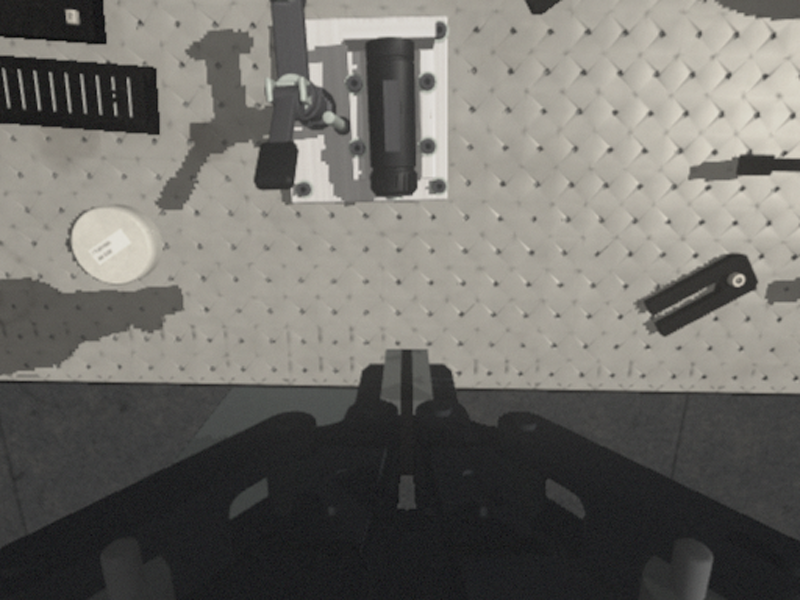

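send_rows(deltas=[[-1, -0.025, 0, 0.036, 0, 0, -2.5], [-1, -0.05, 0, 0.073, 0, 0, -5], [-1, -0.075, 0.005, 0.11, 0, 0, -7.5], [-1, -0.099, 0.015, 0.146, 0.2, -0.3, -10.1], [-1, -0.099, 0.026, 0.146, 0.2, -0.3, -10.1], [-1, -0.099, 0.05, 0.146, 0.2, -0.3, -10.1], [-1, -0.099, 0.08, 0.146, 0.2, -0.3, -10.1], [-1, -0.099, 0.095, 0.146, 0.2, -0.3, -10.1], [-1, -0.099, 0.095, 0.146, 0.2, -0.3, -10.1], [-1, -0.099, 0.095, 0.146, 0.2, -0.3, -10.1]])

```text
t: 9.55
tool_pos: [0.5777, -0.0932, 0.1275]
tool_rot: [-1.344, 1.099, -1.324]
contact_force: [-0.1, 0.6, 0.9]
opening: 0.0002
```

```bash
python3 look.py 7 scene,150,110,310,230 wrist,0,0,512,384 top,130,110,290,230; python3 - <<'E'
from plan import *
o=get_obs(); r=rot(-90,10); print(w2m(o["tool_pos"]))
print(delta([.047,.087,.062],r,o))
E
```

```text
9.55 [ 0.5777 -0.0932  0.1275] [[0.022, 0.008, 1.0], [-0.984, -0.176, 0.023], [0.176, -0.984, 0.004]] [-0.1  0.6  0.9] [-0.21  0.05  1.83 -0.18  1.22  1.4 ]
scene scale 5.0
wrist scale 1.5625
top scale 5.0
[0.04853447 0.08898531 0.12808956]
[-0.01   0.051 -0.002 -0.3   -0.     0.1  ]
```

View pics/wrist_7.png

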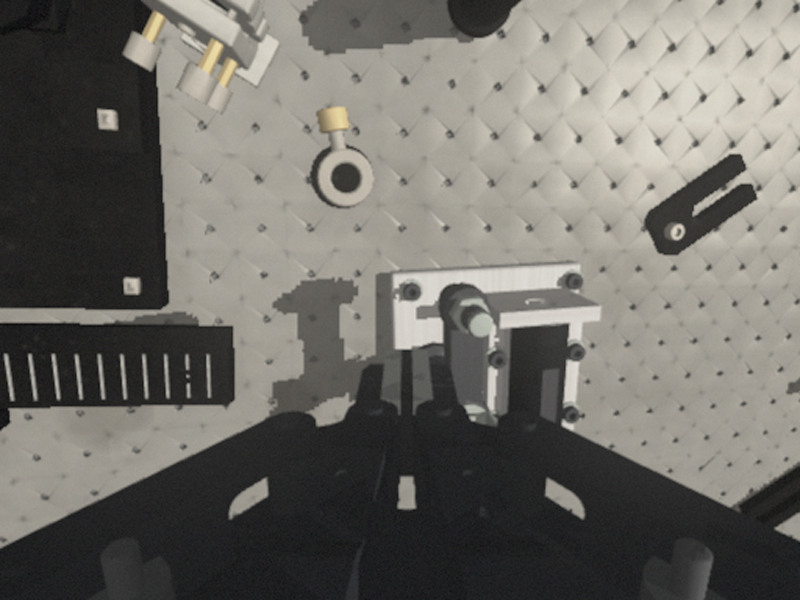

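View pics/scene_7.png

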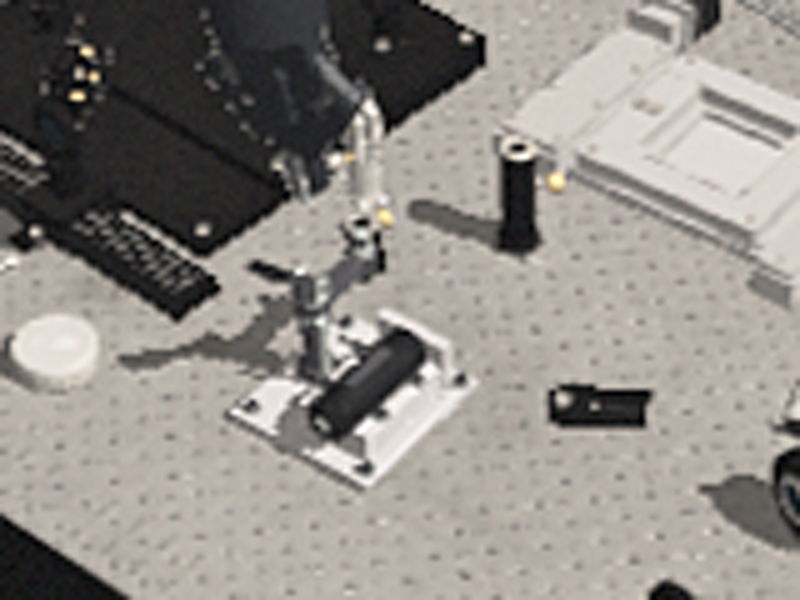

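View pics/top_7.png

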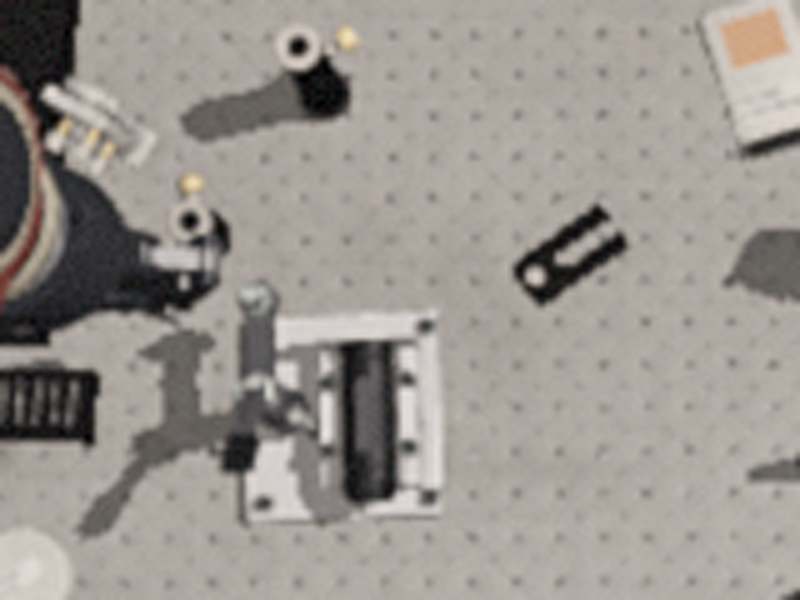

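send_rows(deltas=[[-1, -0.002, 0.01, -0.001, 0, 0, 0], [-1, -0.004, 0.02, -0.002, 0, 0, 0], [-1, -0.006, 0.03, -0.002, 0, 0, 0], [-1, -0.008, 0.04, -0.002, 0, 0, 0], [-1, -0.01, 0.051, -0.002, 0, 0, 0], [-1, -0.01, 0.051, -0.002, 0, 0, 0], [-1, -0.01, 0.051, -0.002, 0, 0, 0], [-1, -0.01, 0.051, -0.002, 0, 0, 0], [-1, -0.01, 0.051, -0.002, 0, 0, 0], [-1, -0.01, 0.051, -0.002, 0, 0, 0]])

```text
t: 10.95
tool_pos: [0.5756, -0.0918, 0.0749]
tool_rot: [-1.344, 1.099, -1.323]
contact_force: [-0.4, 0.1, -0.6]
opening: -0.0001
```

```bash
python3 look.py 8 wrist,0,0,512,384; python3 - <<'E'
from plan import *
o=get_obs(); r=R.from_rotvec(o["tool_rot"]); tip=w2m(o["tool_pos"]+r.apply([0,.014,0])); print("tip",tip)
# arc: finger centre at radius 44 along strap, offset off
for th,off in [(90,30),(90,22),(80,22),(70,22),(60,22),(50,22),(40,22),(30,22),(20,22),(10,22),(4,22),(0,22),(0,18)]:
    t=np.radians(th); u=np.array([np.sin(t),-np.cos(t),0]); p=np.array([-np.cos(t),-np.sin(t),0])
    c=np.array([.005,.052,.062])+.043*u-off/1000*p
    rr=rot(np.degrees(np.arctan2(p[1],p[0])),10)
    print(th,off,delta(c,rr,o).tolist())
E
```

```text
10.95 [ 0.5756 -0.0918  0.0749] [[0.022, 0.008, 1.0], [-0.984, -0.175, 0.023], [0.175, -0.984, 0.004]] [-0.4  0.1 -0.6] [-0.21  0.11  1.86 -0.19  1.13  1.42]
wrist scale 1.5625
tip [0.04597679 0.08766825 0.06099597]
90 30 [0.006, 0.0, 0.002, -0.2, 0.0, 0.1]
90 22 [0.014, 0.001, 0.002, -0.2, 0.0, 0.1]
80 22 [0.021, 0.003, 0.006, -1.9, 9.9, 0.1]
70 22 [0.03, 0.004, 0.008, -3.7, 19.7, 0.1]
60 22 [0.038, 0.006, 0.009, -5.4, 29.5, 0.1]
50 22 [0.046, 0.007, 0.008, -7.2, 39.4, 0.0]
40 22 [0.055, 0.009, 0.005, -8.9, 49.2, 0.0]
30 22 [0.062, 0.01, 0.002, -10.7, 59.1, -0.0]
20 22 [0.069, 0.011, -0.003, -12.4, 68.9, -0.0]
10 22 [0.075, 0.012, -0.009, -14.1, 78.8, -0.0]
4 22 [0.078, 0.013, -0.014, -15.2, 84.7, -0.1]
0 22 [0.08, 0.013, -0.017, -15.9, 88.6, -0.1]
0 18 [0.08, 0.013, -0.021, -15.9, 88.6, -0.1]
```

View pics/wrist_8.png

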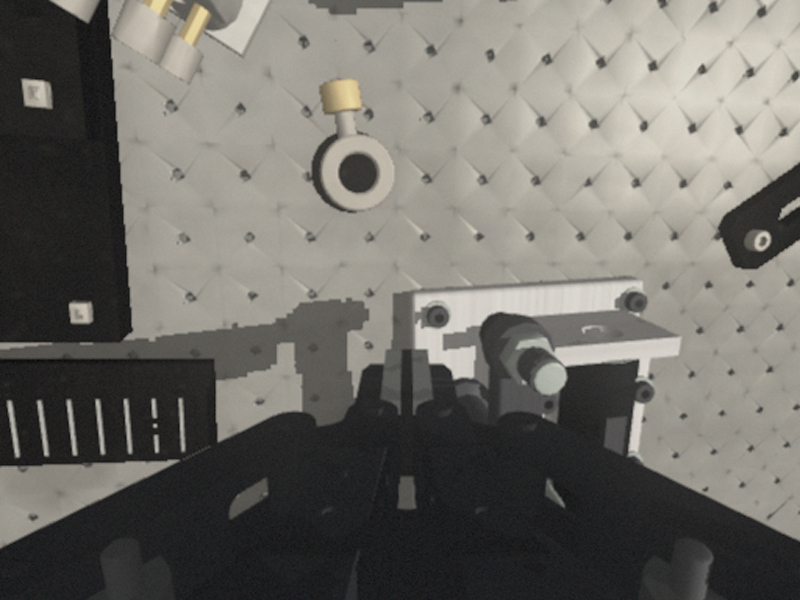

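send_rows(deltas=[[-1, 0.007, 0, 0.002, 0, 0, 0], [-1, 0.014, 0.001, 0.002, 0, 0, 0], [-1, 0.021, 0.003, 0.006, -1.9, 9.9, 0], [-1, 0.026, 0.003, 0.007, -2.8, 15, 0], [-1, 0.03, 0.004, 0.008, -3.7, 19.7, 0], [-1, 0.034, 0.005, 0.009, -4.5, 24.6, 0], [-1, 0.038, 0.006, 0.009, -5.4, 29.5, 0], [-1, 0.042, 0.006, 0.009, -6.3, 34.5, 0], [-1, 0.046, 0.007, 0.008, -7.2, 39.4, 0], [-1, 0.046, 0.007, 0.008, -7.2, 39.4, 0]])

```text
t: 12.25
tool_pos: [0.5847, -0.1389, 0.0758]
tool_rot: [-0.983, 1.657, -1.802]
contact_force: [0.4, -0.3, -0.2]
opening: 0.0
```

```bash
python3 look.py 9 wrist,0,0,512,384 scene,150,110,310,230; cat > arc.py <<'E'
from plan import *
import sys
o=get_obs(); r=R.from_rotvec(o["tool_rot"]); tip=w2m(o["tool_pos"]+r.apply([0,.014,0])); print("tip",tip)
for a in sys.argv[1:]:
    th,off=map(float,a.split(","))
    t=np.radians(th); u=np.array([np.sin(t),-np.cos(t),0]); p=np.array([-np.cos(t),-np.sin(t),0])
    c=np.array([.005,.052,.062])+.043*u-off/1000*p
    print(th,off,delta(c,rot(np.degrees(np.arctan2(p[1],p[0])),10),o).tolist())
E
python3 arc.py 50,22 40,22 30,22 20,22 10,22 5,22 0,22 0,18 0,14
```

```text
12.25 [ 0.5847 -0.1389  0.0758] [[-0.616, -0.109, 0.78], [-0.769, -0.136, -0.625], [0.174, -0.985, -0.0]] [ 0.4 -0.3 -0.2] [-0.29  0.21  1.75 -0.17  1.26  2.02]
wrist scale 1.5625
scene scale 5.0
tip [0.05222548 0.04149184 0.06192386]
50.0 22.0 [0.0, -0.0, 0.0, 0.0, 0.1, 0.1]
40.0 22.0 [0.008, 0.001, 0.004, -1.7, 9.9, 0.1]
30.0 22.0 [0.016, 0.003, 0.006, -3.5, 19.7, 0.1]
20.0 22.0 [0.025, 0.004, 0.006, -5.2, 29.6, 0.1]
10.0 22.0 [0.033, 0.006, 0.006, -6.9, 39.4, 0.1]
5.0 22.0 [0.037, 0.007, 0.005, -7.8, 44.4, 0.1]
0.0 22.0 [0.041, 0.007, 0.003, -8.7, 49.3, 0.1]
0.0 18.0 [0.044, 0.008, 0.0, -8.7, 49.3, 0.1]
0.0 14.0 [0.046, 0.008, -0.003, -8.7, 49.3, 0.1]
```

View pics/wrist_9.png

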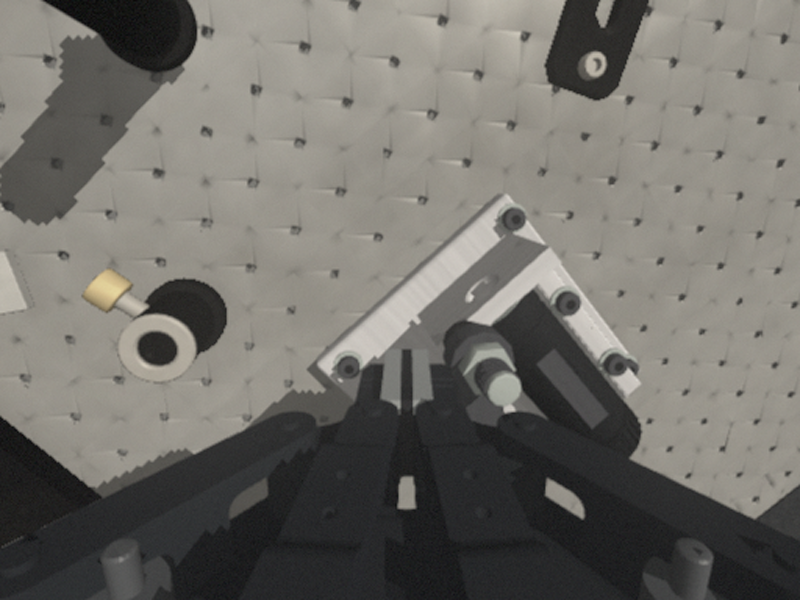

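View pics/scene_9.png

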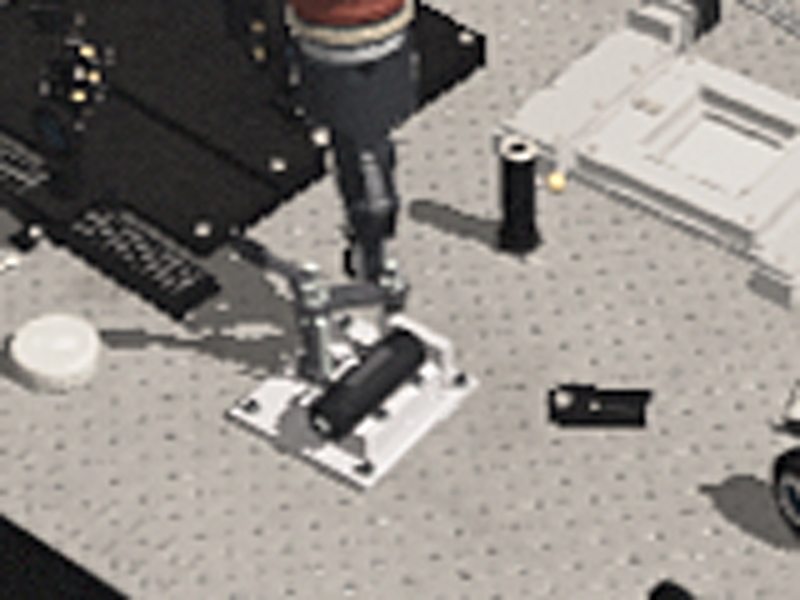

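Strap follows the finger (now about 45° turned, nose nut at wrist px 490,360). Continue the arc.

send_rows(deltas=[[-1, 0.004, 0.001, 0.002, -0.9, 5, 0], [-1, 0.008, 0.001, 0.004, -1.7, 9.9, 0], [-1, 0.012, 0.002, 0.005, -2.6, 14.8, 0], [-1, 0.016, 0.003, 0.006, -3.5, 19.7, 0], [-1, 0.02, 0.004, 0.006, -4.4, 24.6, 0], [-1, 0.025, 0.004, 0.006, -5.2, 29.6, 0], [-1, 0.029, 0.005, 0.006, -6.1, 34.5, 0], [-1, 0.033, 0.006, 0.006, -6.9, 39.4, 0], [-1, 0.037, 0.007, 0.005, -7.8, 44.4, 0], [-1, 0.037, 0.007, 0.005, -7.8, 44.4, 0]])

```text
t: 13.6
tool_pos: [0.5648, -0.1708, 0.0755]
tool_rot: [0.311, -2.167, 2.189]
contact_force: [-0.1, 0.4, 0.0]
opening: -0.0
```

```bash
python3 look.py 10 wrist,0,0,512,384 top,130,110,290,230; 
python3 arc.py 5,22 0,22 0,18 0,14
```

```text
13.6 [ 0.5648 -0.1708  0.0755] [[-0.979, -0.173, 0.11], [-0.108, -0.02, -0.994], [0.174, -0.985, 0.001]] [-0.1  0.4  0. ] [-0.38  0.23  1.72 -0.08  1.34  2.68]
wrist scale 1.5625
top scale 5.0
tip [0.03112154 0.01142611 0.06161299]
5.0 22.0 [0.001, -0.0, 0.0, -0.0, 0.0, 0.0]
0.0 22.0 [0.004, 0.0, 0.002, -0.9, 4.9, 0.0]
0.0 18.0 [0.008, 0.001, 0.002, -0.9, 4.9, 0.0]
0.0 14.0 [0.012, 0.002, 0.002, -0.9, 4.9, 0.0]
```

View pics/wrist_10.png

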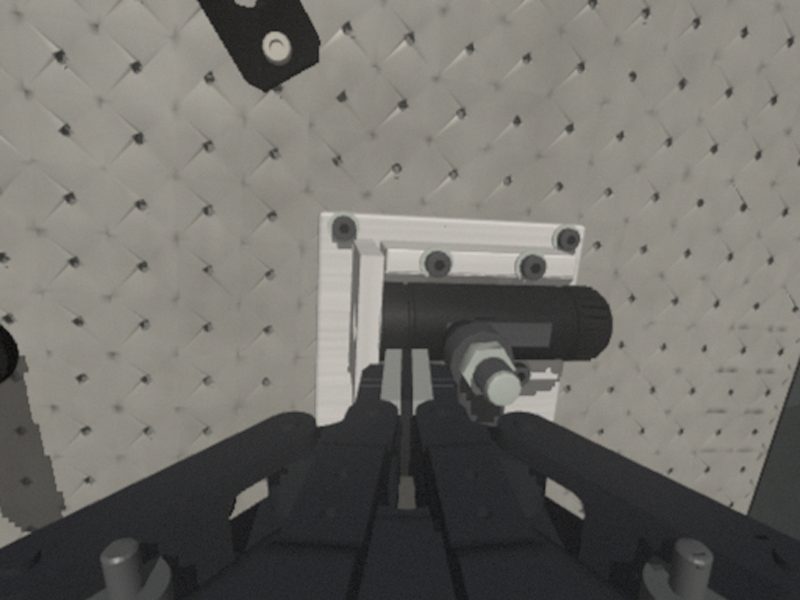

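View pics/top_10.png

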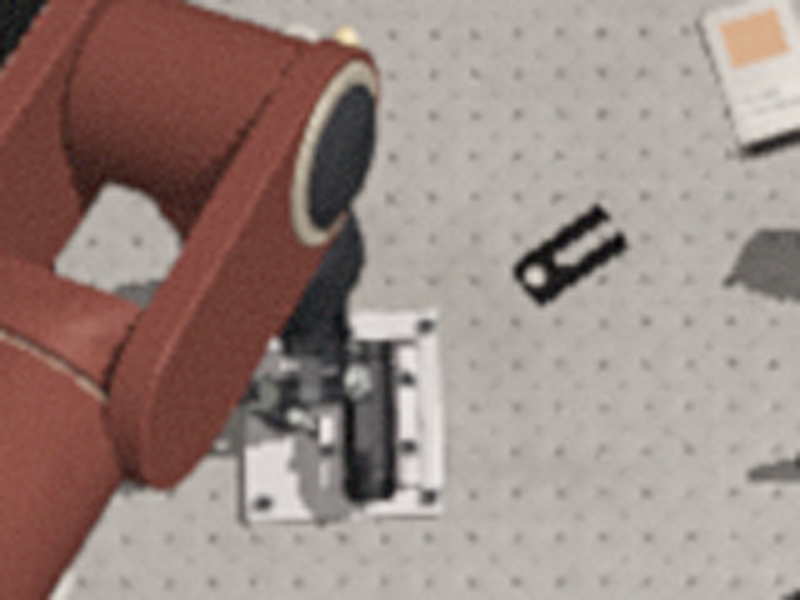

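send_rows(deltas=[[-1, 0.001, 0, 0.001, 0, 1, 0], [-1, 0.002, 0, 0.001, -0.5, 2.5, 0], [-1, 0.003, 0, 0.002, -0.7, 4, 0], [-1, 0.004, 0, 0.002, -0.9, 4.9, 0], [-1, 0.005, 0.001, 0.002, -0.9, 4.9, 0], [-1, 0.006, 0.001, 0.002, -0.9, 4.9, 0], [-1, 0.007, 0.001, 0.002, -0.9, 4.9, 0], [-1, 0.008, 0.001, 0.002, -0.9, 4.9, 0], [-1, 0.008, 0.001, 0.002, -0.9, 4.9, 0], [-1, 0.008, 0.001, 0.002, -0.9, 4.9, 0]])

```text
t: 14.95
tool_pos: [0.5596, -0.1731, 0.0764]
tool_rot: [0.204, -2.141, 2.145]
contact_force: [8.5, 1.5, -2.4]
opening: 0.0
```

```bash
python3 look.py 11 wrist,0,0,512,384; 
python3 arc.py 0,22 
```

```text
14.95 [ 0.5596 -0.1731  0.0764] [[-0.986, -0.167, 0.022], [-0.021, -0.004, -1.0], [0.168, -0.986, 0.0]] [ 8.5  1.5 -2.4] [-0.4   0.22  1.73 -0.07  1.34  2.74]
wrist scale 1.5625
tip [0.02583702 0.0092046  0.06262479]
0.0 22.0 [-0.001, 0.0, 0.0, 0.0, -0.1, -0.4]
```

View pics/wrist_11.png

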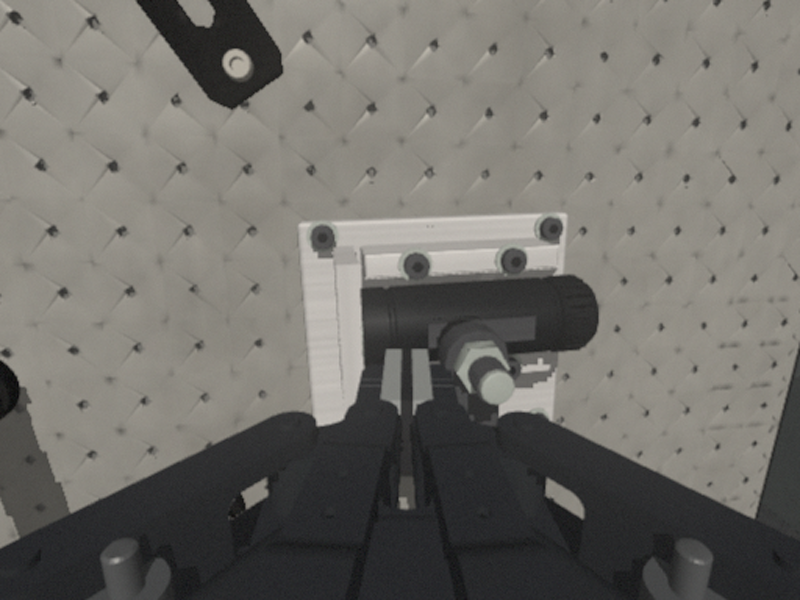

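send_rows(deltas=[[-1, -0.006, 0, 0, 0, 0, 0], [-1, -0.016, 0, 0, 0, 0, 0], [-1, -0.025, 0, 0, 0, 0, 0], [-1, -0.025, -0.02, 0, 0, 0, 0], [-1, -0.025, -0.06, 0, 0, 0, 0], [-1, -0.025, -0.1, 0, 0, 0, 0], [-1, -0.025, -0.13, 0, 0, 0, 0], [-1, -0.025, -0.14, 0, 0, 0, 0], [-1, -0.025, -0.14, 0, 0, 0, 0], [-1, -0.025, -0.14, 0, 0, 0, 0]])

```text
t: 16.25
tool_pos: [0.6051, -0.1721, 0.2074]
tool_rot: [0.214, -2.137, 2.139]
contact_force: [-0.3, -0.2, 0.1]
opening: -0.0002
```

```bash
python3 look.py 12 wrist,0,0,512,384 scene,150,110,310,230; python3 - <<'E'
from plan import *
o=get_obs(); r=rot(-90,0)
for z in (.2,.15): print(delta([.005,.052+.0255,z],r,o))
E
```

```text
16.25 [ 0.6051 -0.1721  0.2074] [[-0.984, -0.177, 0.021], [-0.021, -0.003, -1.0], [0.177, -0.984, -0.001]] [-0.3 -0.2  0.1] [-0.37  0.19  1.53 -0.07  1.58  2.76]
wrist scale 1.5625
scene scale 5.0
[ 6.90e-02  6.00e-03 -6.80e-02  8.10e+00 -8.98e+01  8.00e+00]
[ 6.00e-02  5.50e-02 -6.80e-02  8.10e+00 -8.98e+01  8.00e+00]
```

View pics/wrist_12.png

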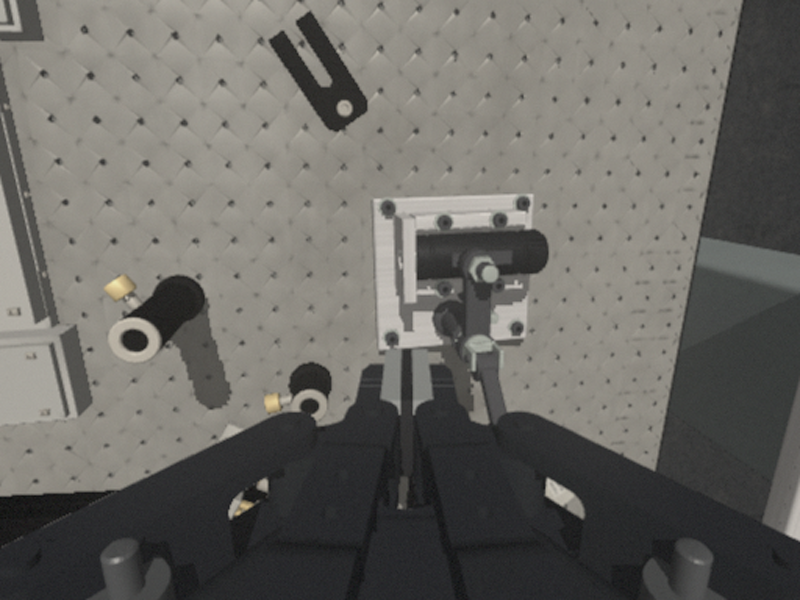

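View pics/scene_12.png

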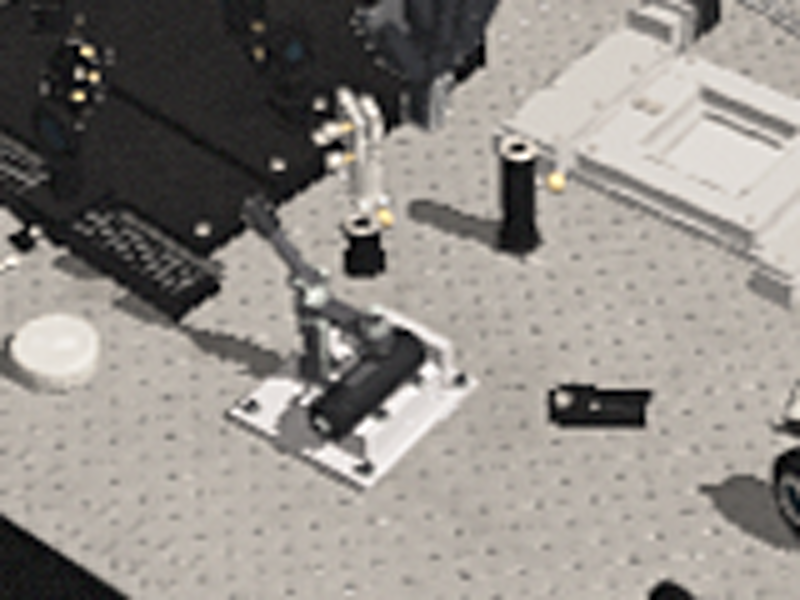

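```bash
python3 - <<'E'
from plan import *
w=np.load("wrist_12.npy",allow_pickle=True).item(); s=np.load("scene_12.npy",allow_pickle=True).item()
c=lambda a,b:((a+.5)/1.5625-.5,(b+.5)/1.5625-.5)
print("nose",w2m(onz(w,*c(487,272),.094)),"post",w2m(onz(w,*c(481,345),.09)))
for uv in [(388,200),(378,348),(532,195)]: print("base",w2m(onz(w,*c(*uv),.01)))
# lever tip on mount plane x=.005
k=lambda a,b:(150+(a+.5)/5-.5,110+(b+.5)/5-.5)
cc,r=ray(s,*k(255,205)); cm=w2m(cc); rm=RM.inv().apply(r); print("lever end",cm+rm*(.005-cm[0])/rm[0])
E
```

```text
nose [ 0.00824148 -0.00031137  0.094     ] post [0.00838066 0.04436775 0.09      ]
base [ 0.05114393 -0.03400059  0.01      ]
base [0.05990892 0.07441829 0.01      ]
base [-0.0541781  -0.03612415  0.01      ]
lever end [0.005      0.09238328 0.13293065]
```

send_rows(deltas=[[-1, 0.007, 0, -0.007, 0.8, -9, 0.8], [-1, 0.015, 0.001, -0.015, 1.7, -19, 1.7], [-1, 0.023, 0.001, -0.023, 2.6, -29, 2.6], [-1, 0.032, 0.002, -0.032, 3.5, -39, 3.5], [-1, 0.041, 0.003, -0.041, 4.4, -49, 4.4], [-1, 0.05, 0.004, -0.05, 5.3, -59, 5.3], [-1, 0.058, 0.005, -0.058, 6.2, -69, 6.2], [-1, 0.065, 0.006, -0.065, 7.1, -79, 7.1], [-1, 0.069, 0.006, -0.068, 8.1, -89.8, 8], [-1, 0.069, 0.006, -0.068, 8.1, -89.8, 8]])

```text
t: 17.6
tool_pos: [0.5348, -0.1058, 0.2145]
tool_rot: [-1.218, 1.192, -1.196]
contact_force: [0.6, 0.1, -0.4]
opening: 0.0002
```

```bash
python3 look.py 13 wrist,0,0,512,384; cat > lev.py <<'E'
from plan import *
import sys
HW=.009
o=get_obs(); r0=R.from_rotvec(o["tool_rot"]); print("tip",w2m(o["tool_pos"]+r0.apply([0,.014,0])))
r=rot(-90,0); s=.052
print("hover",delta([.005,.052+.0245,.145],r,o).tolist())
for a in [.8,.7,.6,.5,.4,.3,.2,.1,0,-.08]:
    rr=s*np.cos(a)-.004*np.sin(a)-HW; z=.087+s*np.sin(a)+.004*np.cos(a)
    print(a,delta([.005,.052+rr,z],r,o).tolist(),round(z,4))
E
python3 lev.py
```

```text
17.6 [ 0.5348 -0.1058  0.2145] [[0.02, 0.002, 1.0], [-1.0, -0.001, 0.02], [0.001, -1.0, 0.002]] [ 0.6  0.1 -0.4] [-0.33 -0.12  1.83 -0.    1.43  1.22]
wrist scale 1.5625
tip [0.00530782 0.07698314 0.20057085]
hover [0.0, 0.056, -0.0, -0.1, -0.2, 0.1]
0.8 [0.001, 0.073, -0.0, -0.1, -0.2, 0.1] 0.1271
0.7 [-0.003, 0.077, -0.0, -0.1, -0.2, 0.1] 0.1236
0.6 [-0.007, 0.081, -0.0, -0.1, -0.2, 0.1] 0.1197
0.5 [-0.01, 0.085, -0.0, -0.1, -0.2, 0.1] 0.1154
0.4 [-0.012, 0.09, -0.001, -0.1, -0.2, 0.1] 0.1109
0.3 [-0.015, 0.094, -0.001, -0.1, -0.2, 0.1] 0.1062
0.2 [-0.016, 0.099, -0.001, -0.1, -0.2, 0.1] 0.1013
0.1 [-0.017, 0.104, -0.001, -0.1, -0.2, 0.1] 0.0962
0 [-0.018, 0.11, -0.001, -0.1, -0.2, 0.1] 0.091
-0.08 [-0.018, 0.114, -0.001, -0.1, -0.2, 0.1] 0.0868
```

View pics/wrist_13.png

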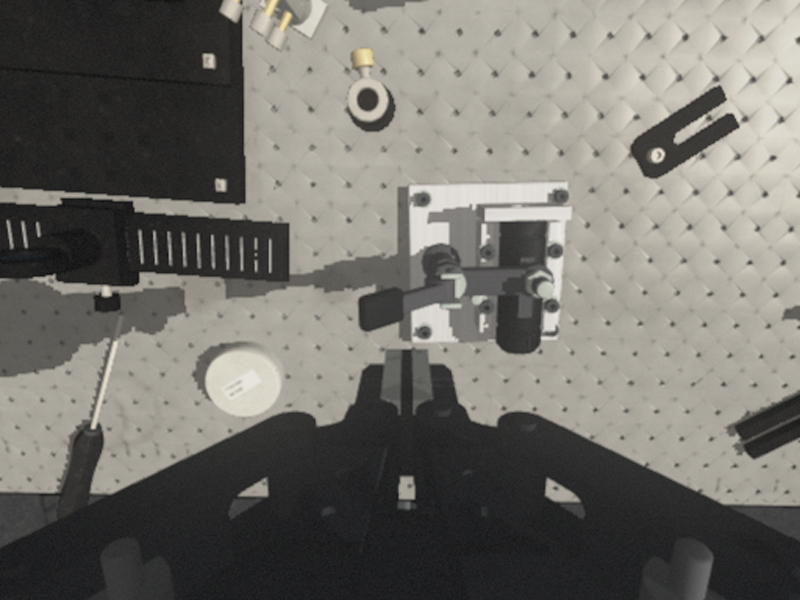

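send_rows(deltas=[[-1, 0.001, 0.03, 0, 0, 0, 0], [-1, 0.001, 0.056, 0, 0, 0, 0], [-1, 0.001, 0.066, 0, 0, 0, 0], [-1, 0.001, 0.073, 0, 0, 0, 0], [-1, -0.003, 0.077, 0, 0, 0, 0], [-1, -0.005, 0.079, 0, 0, 0, 0], [-1, -0.007, 0.081, 0, 0, 0, 0], [-1, -0.009, 0.083, 0, 0, 0, 0], [-1, -0.01, 0.085, 0, 0, 0, 0], [-1, -0.01, 0.085, 0, 0, 0, 0]])

```text
t: 18.9
tool_pos: [0.536, -0.0957, 0.1305]
tool_rot: [-1.217, 1.189, -1.195]
contact_force: [-0.3, -2.0, 2.0]
opening: 0.0
```

```bash
python3 look.py 14 wrist,0,0,512,384 scene,150,110,310,230; python3 lev.py
```

```text
18.9 [ 0.536  -0.0957  0.1305] [[0.023, 0.004, 1.0], [-1.0, -0.001, 0.023], [0.001, -1.0, 0.004]] [-0.3 -2.   2. ] [-0.31 -0.04  1.91  0.    1.27  1.23]
wrist scale 1.5625
scene scale 5.0
tip [0.00635241 0.08707748 0.11645416]
hover [0.011, -0.029, -0.001, -0.2, -0.0, 0.0]
0.8 [0.011, -0.011, -0.001, -0.2, -0.0, 0.0] 0.1271
0.7 [0.007, -0.007, -0.001, -0.2, -0.0, 0.0] 0.1236
0.6 [0.003, -0.003, -0.001, -0.2, -0.0, 0.0] 0.1197
0.5 [0.0, 0.001, -0.001, -0.2, -0.0, 0.0] 0.1154
0.4 [-0.002, 0.006, -0.001, -0.2, -0.0, 0.0] 0.1109
0.3 [-0.004, 0.01, -0.001, -0.2, -0.0, 0.0] 0.1062
0.2 [-0.006, 0.015, -0.001, -0.2, -0.0, 0.0] 0.1013
0.1 [-0.007, 0.02, -0.001, -0.2, -0.0, 0.0] 0.0962
0 [-0.008, 0.025, -0.001, -0.2, -0.0, 0.0] 0.091
-0.08 [-0.008, 0.03, -0.001, -0.2, -0.0, 0.0] 0.0868
```

View pics/scene_14.png

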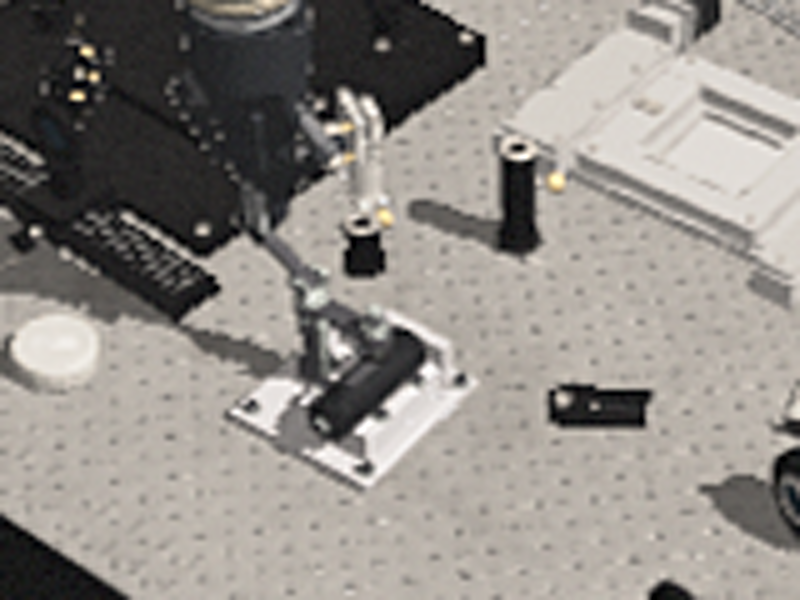

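View pics/wrist_14.png

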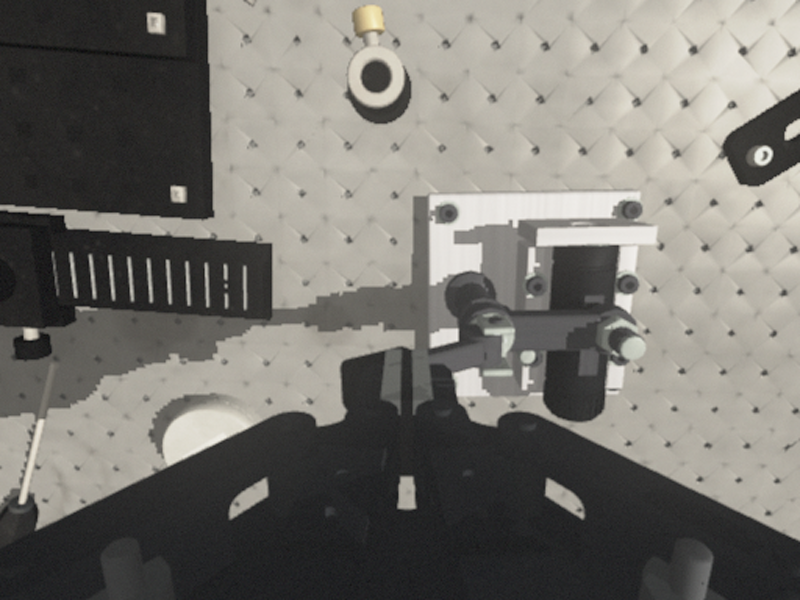

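send_rows(deltas=[[-1, -0.001, 0.003, -0.001, 0, 0, 0], [-1, -0.002, 0.006, -0.001, 0, 0, 0], [-1, -0.004, 0.01, -0.001, 0, 0, 0], [-1, -0.005, 0.013, -0.001, 0, 0, 0], [-1, -0.006, 0.016, -0.001, 0, 0, 0], [-1, -0.007, 0.019, -0.001, 0, 0, 0], [-1, -0.008, 0.022, -0.001, 0, 0, 0], [-1, -0.009, 0.025, -0.001, 0, 0, 0], [-1, -0.009, 0.027, -0.001, 0, 0, 0], [-1, -0.009, 0.027, -0.001, 0, 0, 0]])

```text
t: 20.25
tool_pos: [0.5354, -0.0868, 0.1047]
tool_rot: [-1.216, 1.188, -1.195]
contact_force: [-1.0, -0.7, 8.4]
opening: -0.0003
```

```bash
python3 look.py 15 wrist,0,0,512,384 scene,150,110,310,230; python3 lev.py|head -1
```

```text
20.25 [ 0.5354 -0.0868  0.1047] [[0.023, 0.005, 1.0], [-1.0, -0.001, 0.023], [0.001, -1.0, 0.005]] [-1.  -0.7  8.4] [-0.3  -0.02  1.93  0.    1.22  1.25]
wrist scale 1.5625
scene scale 5.0
tip [0.00603239 0.09602138 0.09073332]
```

View pics/scene_15.png

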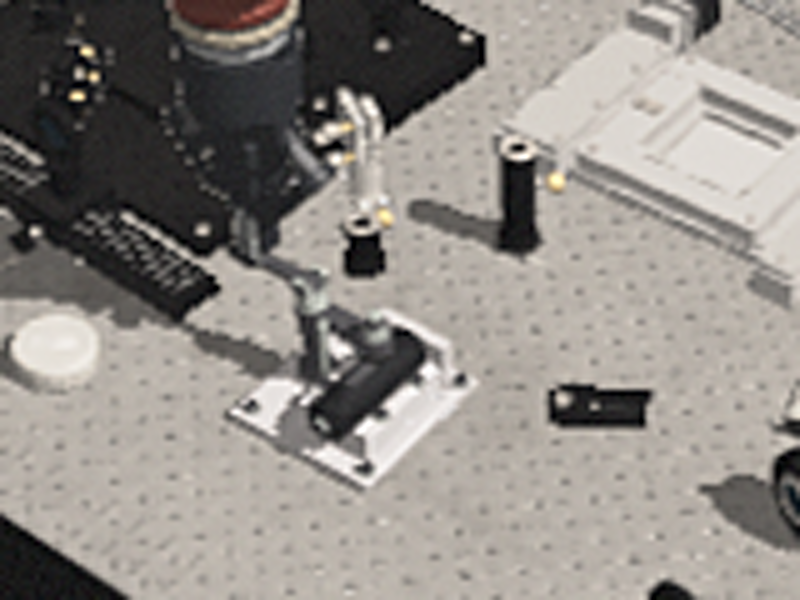

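View pics/wrist_15.png

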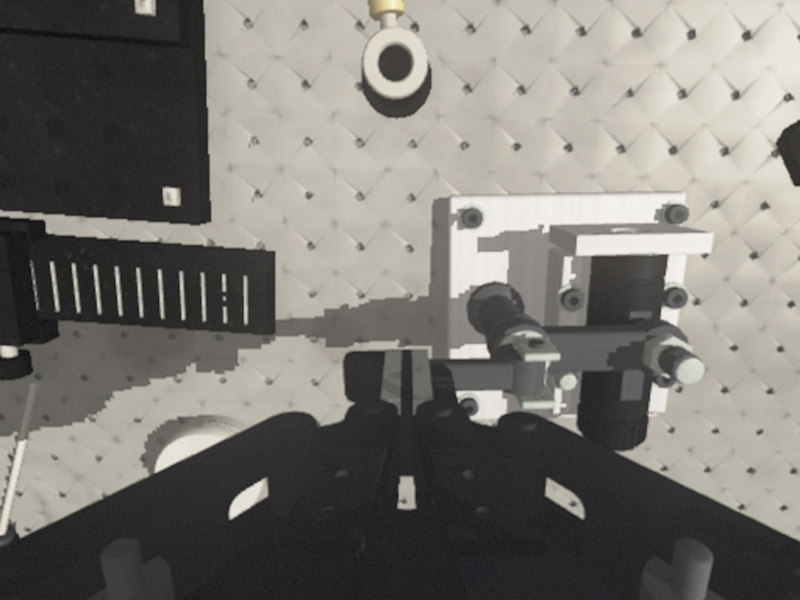

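send_rows(deltas=[[-1, 0, 0.001, 0, 0, 0, 0], [-1, 0, 0.002, 0, 0, 0, 0], [-1, 0, 0.003, 0, 0, 0, 0], [-1, 0, 0.004, 0, 0, 0, 0], [-1, 0, 0.004, 0, 0, 0, 0], [-1, 0, 0.004, 0, 0, 0, 0], [-1, 0, 0.004, 0, 0, 0, 0], [-1, 0, 0.004, 0, 0, 0, 0], [-1, 0, 0.004, 0, 0, 0, 0], [-1, 0, 0.004, 0, 0, 0, 0]])

```text
t: 21.6
tool_pos: [0.536, -0.0868, 0.1041]
tool_rot: [-1.216, 1.188, -1.195]
contact_force: [-9.8, 3.3, 25.2]
opening: -0.0
```

Hard stop met (25 N, 0.6 mm movement). Retract straight up and check.

send_rows(deltas=[[-1, 0, -0.004, 0, 0, 0, 0], [-1, 0, -0.01, 0, 0, 0, 0], [-1, 0, -0.02, 0, 0, 0, 0], [-1, 0, -0.04, 0, 0, 0, 0], [-1, 0, -0.07, 0, 0, 0, 0], [-1, 0, -0.1, -0.02, 0, 0, 0], [-1, 0, -0.12, -0.05, 0, 0, 0], [-1, 0, -0.12, -0.08, 0, 0, 0], [-1, 0, -0.12, -0.08, 0, 0, 0], [-1, 0, -0.12, -0.08, 0, 0, 0]])

```text
t: 22.85
tool_pos: [0.4546, -0.0888, 0.2198]
tool_rot: [-1.217, 1.188, -1.196]
contact_force: [0.2, 0.1, 0.0]
opening: -0.0003
```

```bash
python3 look.py 16 wrist,0,0,512,384 scene,150,110,310,230; python3 - <<'E'
from plan import *
s=np.load("scene_16.npy",allow_pickle=True).item()
k=lambda p:((p-[150,110]+.5)*5-.5).round(0).tolist()
names={"lever_end_down":[.005,.117,.087],"lever_end_0.7":[.005,.052+.0647,.0935],"lever_end_up":[.005,.0973,.1336],"nose":[.005,0,.0885]}
for n,p in names.items(): print(n,k(proj(s,m2w(np.array(p)))[0]))
E
```

```text
22.85 [ 0.4546 -0.0888  0.2198] [[0.023, 0.005, 1.0], [-1.0, -0.001, 0.023], [0.001, -1.0, 0.005]] [0.2 0.1 0. ] [-0.35 -0.34  2.01  0.    1.47  1.19]
wrist scale 1.5625
scene scale 5.0
lever_end_down [232.0, 245.0]
lever_end_0.7 [231.0, 237.0]
lever_end_up [249.0, 201.0]
nose [372.0, 317.0]
```

View pics/wrist_16.png

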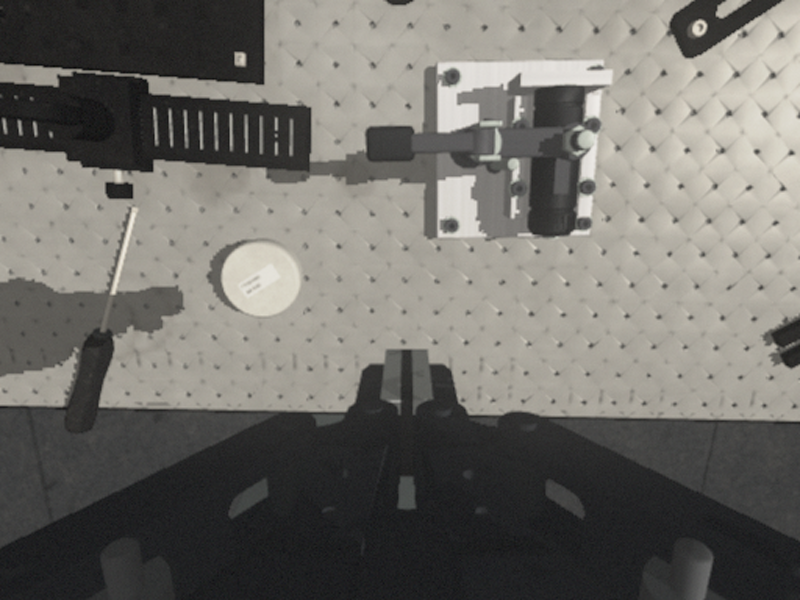

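View pics/scene_16.png

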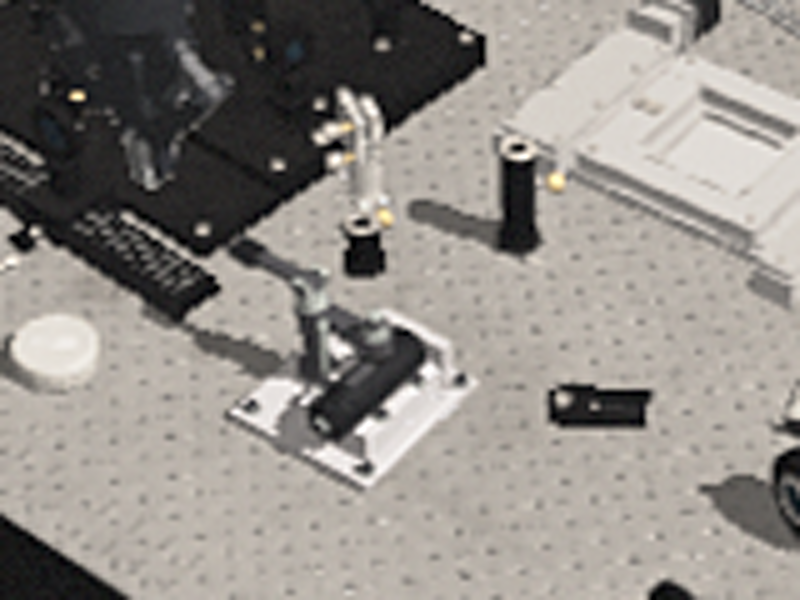

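```bash
python3 -c "
from station import *
print(finish_job())"
```

```text
the job is handed in; nothing more can be done
None
```

I carried out the task in order and handed the job in after about 23 s of robot time. No verdict was returned.

- **Tube:** I pushed it about 20 mm along the V with the shut fingertips until it stopped against the end plate at 14.5 N. The later wrist pictures show its front face at the plate.
- **Strap:** I swung it with the back of a finger until it met its stop, at about 8.5 N. In the pictures it lies straight across the tube, to within about 0.05 rad of zero by pixel measurement.
- **Lever:** I pressed it down to its hard stop: 25 N with only 0.6 mm of further movement. In the last scene picture its end is at (232, 248), against a predicted (232, 245) for fully down.

At the end the hand was clear, with about 0.2 N measured, and nothing lying around appeared moved.

The plunger force on the tube could not be measured; I infer it only from the lever being fully down. My position estimates from different pictures disagreed by 2 to 4 mm, and one picture read the post axis 8 mm off. This did not affect the contacts.

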